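Gauge a spindle between bench centres

ROBOT

A 7-joint arm with a two-finger parallel gripper is mounted at the origin on a cart in front of the work surface, level with it; the furniture and walls round the work are solid. World frame = base frame: x ahead of the robot, y to its left, z up, the work surface at z = 0. Lengths are in m, angles in rad, forces in N, time in s.
With the tool pointing down it reaches from about 0.425 to 0.925 m from the base axis. Payload 6.8 kg.
Tool frame: the origin (TCP) lies at the very end of the fingers, on their centre line; the grasp point (between the pads) lies 19 mm behind it; z points along the fingers, y is the direction in which the jaws open and shut (so a half turn about z gives the same grasp; the last joint's range is limited). The gripper opens to 85 mm and grips with 20 to 120 N. Pads are 22 mm wide; open, the fingers measure 114 mm over their backs; the gripper's body (76 mm by 85 mm) begins 54 mm behind the grasp point. The pads swing forward as they close: fully open they stand 13 mm farther back than shut.
Start: joints at [-1.271, 0.477, 0.022, 1.555, -0.011, 1.109, -0.083], TCP at [0.268, 0.62, 0.231] pointing down, gripper open.
Joint ranges: [-2.96, 2.96], [-0.34, 2.1], [-1.41, 1.46], [0.24, 2.44], [-1.37, 4.51], [0.17, 1.92], [-2.96, 2.96]. Speed limits (rad/s): [2.39, 2.39, 3.14, 3.14, 3.14, 3.14, 3.14].

INTERFACE

Orientations are given as a unit quaternion [w, x, y, z].
In Python, from station import bot gives the robot as it stands.
- The arm moves only by the tool move_arm, never from a script. Its argument "commands" is text: rows parted by semicolons, each of 7 numbers parted by spaces: the opening, from 0 (shut) to 1 (fully open), then the shift along the tool's x, y, z in cm, then the turn, a rotation vector about the tool's x, y, z in degrees. In form: gripper tx ty tz rx ry rz; .... A call has 1 to 12 rows; each row shifts and turns the commanded pose from where the row before left it, along the tool's axes as they then stand; what a row does not reach is not made up. A row lasts 1/12 s, in which the tool goes at most 41.7 mm and 7.16 degrees, less where a joint would pass 70% of its speed; a pose out of reach is approached as far as the arm can. A call with a gripper value outside its range is refused whole. The fingers move at their own pace and stop on an object; "force" is the grip in N (left out, the last holds). Time passes only in rows, so rows that do not move let the fingers close. It gives the time, the measured TCP pose, the force and the opening at its end, in the units of the state.
- bot.get_obs(): the state, without advancing time (a new reading comes with each control period).
- bot.read_camera(name): name is "scene" or "top" or "wrist"; returns a dict with "img" (400x640x3 uint8, red, green, blue), "K" (3x3 intrinsics, pixels), "rvec" (rotation vector, rad) and "tvec" (3), from world to camera coordinates, as OpenCV has them; the wrist camera has in their place "hand_eye" (4x4, takes a point from camera to tool coordinates, whose origin is the TCP and whose axes are the flange's). Camera axes: x right, y down, z forward; pixel columns grow to the right and rows downward; lengths in m; the calibration is good to about 2 mm. The wrist camera is an equidistant fisheye: a pixel r from the principal point sees the ray r / f radians off the axis. A picture is of the moment at which its call begins: read the wrist's pose just before it. There is no depth.
- bot.hand_in(): hands the job in, once; it reports no verdict.
The state is a dict: "t": time; "q": joint angles; "joint_vel": joint speeds; "joint_torque": joint torques, N m; "eef_pos": TCP position; "tool_rot": TCP orientation; "contact_force": force on the tool from outside, world axes, zero at the start; "torque": the same for the moment, N m; "gripper_width": opening from 0.0 (shut) to 1.0 (fully open).
Only numpy, scipy, OpenCV 4.12 (cv2) and the standard library are available. Lean on these libraries where they do the work, as an engineer would, in place of code of your own. Each camera call takes 0.05 s, during which the arm holds its last target. There are 200 camera calls.

TASK

Check the spindle that is mounted between the bench centres with the two gauges from the stand: hang the blue gap gauge over the round journal between the two collars, jaws down, until it rests on its no-go step, and push the green-handled plug gauge into the cross hole of the square section until its shoulder is home on the flat. Leave both gauges in place; do not turn the spindle or force the gauges, and do not push about the loose ring gauge, vee block and dial gauge lying nearby.

Things in the scene. Friction and masses are not known exactly. Their poses are not given: they have to be found in the camera images.
- journal (a point): Centre of the spindle's bright round journal (30 mm diameter, 40 mm long between collars of 42 mm diameter), on the spindle axis, 115 mm above the table. Fixed; y along the level spindle axis towards the square section, z up. Headstocks (20 mm above the axis, lock knobs to 33 mm) begin at y = -53 and +125 mm; bed top 82 mm below the axis.
- cross_hole (a point): Centre of the mouth of the through hole (11 mm diameter, chamfered) on the flat of the spindle's square section (34 x 34 mm, 30 mm long), 17 mm from the spindle axis, 76 mm from the journal's centre. z points out of the hole along its axis and leans 22 to 35 degrees from vertical towards the robot; y is the spindle axis. The spindle is locked, stiff to turn.
- bench_centres: Green cast bench centres with the spindle, 308 x 88 x 150 mm over all, fixed to the table. Origin under the middle of the bed, at table level; y along the spindle axis, z up.
- gauge_stand: Wooden gauge block on a grey base, 180 x 64 x 36 mm, fixed. Origin under its middle; x along its length. Slot (20 mm wide, floor 14 mm above the table) at x = -34 mm holds the gap gauge; 11 mm bore at x = +58 mm holds the plug gauge.
- gap_gauge: Blue horseshoe gap gauge, 0.35 kg, 84 mm wide (x), 14 mm thick (y), standing jaws down in the stand. Origin: where the spindle axis comes when it hangs at rest; z up. Black grip plate at the crown: 18 mm thick (y), 46 mm long (x), z = 36 to 62 mm (top). Jaw ends at z = -42 mm. Go gap 33 mm wide, mouth flared to about 42 mm; no-go step (gap 24 mm) at z = 9 mm.
- plug_gauge: Plug gauge, 0.06 kg, upright in the stand's bore: steel pin 9 mm diameter, 30 mm long, tapered tip; shoulder disc 17 mm diameter, 4 mm thick; green six-sided handle 14 mm across flats (two flats face +y and -y), up to z = 57 mm. Origin: centre of the shoulder's underside; z along the handle, pin towards -z.
- ring_gauge: Grey setting ring lying flat, 72 mm diameter, 22 mm high, bystander. Origin under its centre.
- vee_block: Grey vee block, 32 x 50 x 38 mm, bystander. Origin under its centre.
- dial_gauge: Grey dial indicator lying on its back, 98 x 56 x 18 mm, bystander. Origin under its middle.
Not all that is in view belongs to the job. What is shaped like the plug_gauge but orange or yellow is not meant.

How it is judged:
At the end, for the whole second after the job is handed in: Gap gauge hangs jaws down (within 20 degrees) on the journal, origin within 4 mm of the spindle axis and 15 mm of the journal's middle along it; plug gauge in the cross hole within 7 degrees of its axis and 5 mm of its centre, shoulder within 3 mm of the flat; both released and still (x of gap_gauge in the frame of journal between -0.004 and 0.004 m and y of gap_gauge in the frame of journal between -0.015 and 0.015 m and z of gap_gauge in the frame of journal between -0.004 and 0.004 m and angle between gap_gauge's own z axis and vertical below 0.35 rad and z of plug_gauge in the frame of cross_hole below 0.003 m and distance between plug_gauge and cross_hole below 0.005 m and angle between the z axis of plug_gauge and the z axis of cross_hole, either way round below 0.12 rad and linear speed of each of gap_gauge, plug_gauge below 0.02 m/s); the robot touches nothing.
It fails at once if the spindle is turned (hole mouth moves more than 4 mm) (distance of cross_hole from where it was at the start of the episode above 0.004 m).
It fails at once if a gauge is forced against the spindle or bench centres with more than 50 N (contact force between any of gap_gauge, plug_gauge and bench_centres above 50 N).
It fails at once if the ring gauge, vee block or dial gauge is moved more than 30 mm (distance of any of ring_gauge, vee_block, dial_gauge from where it was at the start of the episode above 0.03 m).
It also fails if it takes over 67 s, if anything falls off the work surface, if the arm or the gripper's body presses on something with over 40 N, if the wrist force passes 120 N, or if a joint passes its speed limit or range.

## Working session

There is one attempt and no reset: what is moved stays moved. The work goes in short steps, Python scripts to look and compute and a tool call to move; the robot and the scene stay as the last step left them, time stands still between calls to the robot, and variables do not carry over. Pictures are saved under pics/ and viewed, about 8 in all and at most 12, crops included, and the job is handed in when it is done.

Besides the shell and the picture viewer there is one more tool, called after "Request:" as a command line: name --argument value ..., lists and objects as JSON in quotes. move_arm: Moves the arm, as the interface text tells. Its arguments: {"type":"object","properties":{"commands":{"type":"string"},"force":{"type":"number"}},"required":["commands"]}

```bash
mkdir -p pics; ls
python3 - <<'E'
from station import bot
import cv2,numpy as np
o=bot.get_obs();print(o)
for n in("scene","top"):
    c=bot.read_camera(n);cv2.imwrite(f"pics/{n}0.png",c["img"][:,:,::-1]);print(n,c["K"].tolist(),c["rvec"],c["tvec"])
    np.savez(f"pics/{n}0.npz",**c)
E
```

```text
pics
{'t': 0.0, 'q': array([-1.27110136,  0.47781123,  0.02232039,  1.55646374, -0.01147207,
        1.10931161, -0.0831319 ]), 'joint_vel': array([-1.11165363e-03, -6.92885535e-04,  4.59948010e-05,  2.87223411e-03,
       -7.29531496e-04,  5.60658322e-04,  1.71696558e-04]), 'joint_torque': array([-8.49341359e-04, -5.96459413e+01,  1.60752095e+00, -2.81205386e+01,
        1.23738527e-02,  9.10616247e-03,  2.01133821e-05]), 'eef_pos': array([0.26746729, 0.61908921, 0.23031271]), 'tool_rot': array([-1.12061240e-04,  2.02478103e-01,  9.79286346e-01, -9.26187596e-04]), 'contact_force': array([ 0.83430359, -0.16669501, -0.3331843 ]), 'torque': array([-0.00599528, -0.01483673,  0.02035579]), 'gripper_width': 0.9978144757149644}
scene [[393.03676811563366, 0.0, 321.62732788288065], [0.0, 393.03676811563366, 191.22296165304394], [0.0, 0.0, 1.0]] [ 1.86015237 -0.69443637  0.43675418] [-0.41354818  0.25187934  0.70289817]
top [[383.2355633308916, 0.0, 319.02904630861946], [0.0, 383.2355633308916, 202.78787821031707], [0.0, 0.0, 1.0]] [ 2.17119261 -2.17450546  0.05597741] [-0.01166472  0.52254278  0.96033259]
```

View pics/scene0.png

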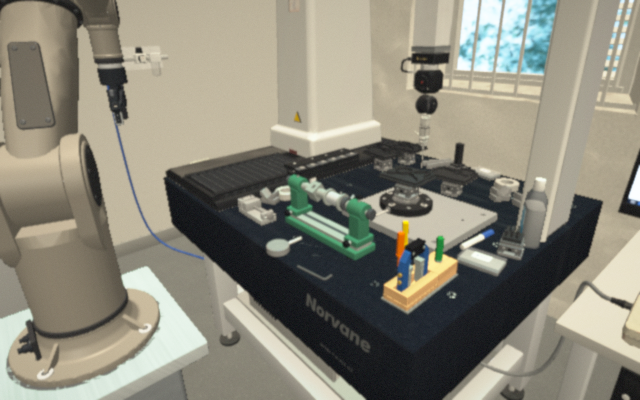

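View pics/top0.png

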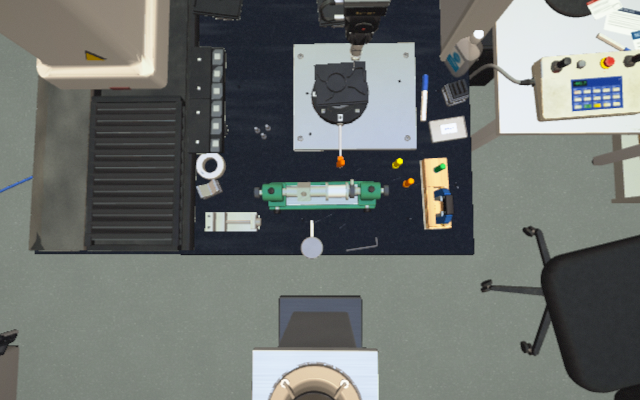

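The scene picture shows the bench centres at (330,215) and the stand at (420,280) with the blue gap gauge at (405,270). The top view shows the bench centres at (323,195), the stand at (436,195), the blue gauge at (446,205) and a green handle at (438,168).

Things that could be taken for the plug gauge, in the top view: green (438,168), orange (408,182), yellow (397,162), and an orange screwdriver (341,161). I choose the green one and check it in a close crop.

```bash
cat > h.py <<'E'
import numpy as np,cv2
from scipy.spatial.transform import Rotation as R
def load(n): return dict(np.load(f"pics/{n}.npz"))
def ray(c,u,v):
    Rm=R.from_rotvec(np.ravel(c["rvec"])).as_matrix();o=-Rm.T@np.ravel(c["tvec"])
    p=cv2.undistortPoints(np.array([[[u,v]]],float),c["K"],None)[0,0]
    return o,Rm.T@np.array([p[0],p[1],1.])
def onz(c,u,v,z):
    o,d=ray(c,u,v);return o+d*(z-o[2])/d[2]
def proj(c,p): return cv2.projectPoints(np.array([p],float),c["rvec"],c["tvec"],c["K"],None)[0][0,0]
E
python3 - <<'E'
from h import *
c=load("top0");im=c["img"][:,:,::-1]
a=cv2.resize(im[150:240,250:460],None,fx=3.8,fy=3.8,interpolation=cv2.INTER_CUBIC)
s=load("scene0")["img"][:,:,::-1]
b=cv2.resize(s[170:310,270:480],None,fx=1.7,fy=1.7,interpolation=cv2.INTER_CUBIC)
b=cv2.copyMakeBorder(b,0,0,0,a.shape[1]-b.shape[1],cv2.BORDER_CONSTANT)
cv2.imwrite("pics/c1.png",np.vstack([a,b]));print(a.shape)
# camera centers; stand
o,_=ray(c,0,0);print(o)
hsv=cv2.cvtColor(im,cv2.COLOR_BGR2HSV)
wood=cv2.inRange(hsv,(10,60,120),(28,255,255));wood[:, :418]=0;wood[:150]=0;wood[240:]=0;wood[:,460:]=0
cn=max(cv2.findContours(wood,0,2)[0],key=cv2.contourArea);r=cv2.minAreaRect(cn);bp=cv2.boxPoints(r);print(r)
print([onz(c,*p,.036).round(4).tolist() for p in bp])
for nm,lo,hi in(("green",(50,100,60),(80,255,255)),("blue",(100,120,60),(125,255,255))):
    m=cv2.inRange(hsv,lo,hi);m[:,:418]=0;m[:150]=0;m[240:]=0;m[:,460:]=0
    ys,xs=np.nonzero(m);print(nm,len(xs),xs.mean(),ys.mean(),xs.min(),xs.max(),ys.min(),ys.max())
E
```

```text
(342, 798, 3)
[ 0.45011048 -0.03440875  0.99581239]
((436.101806640625, 193.02655029296875), (71.37488555908203, 25.875890731811523), 86.18592071533203)
[[0.6331, -0.2693, 0.036], [0.6371, -0.334, 0.036], [0.4584, -0.3412, 0.036], [0.4541, -0.2775, 0.036]]
green 50 439.62 167.44 435 444 164 171
blue 196 443.3316326530612 206.4591836734694 435 452 189 222
```

View pics/c1.png

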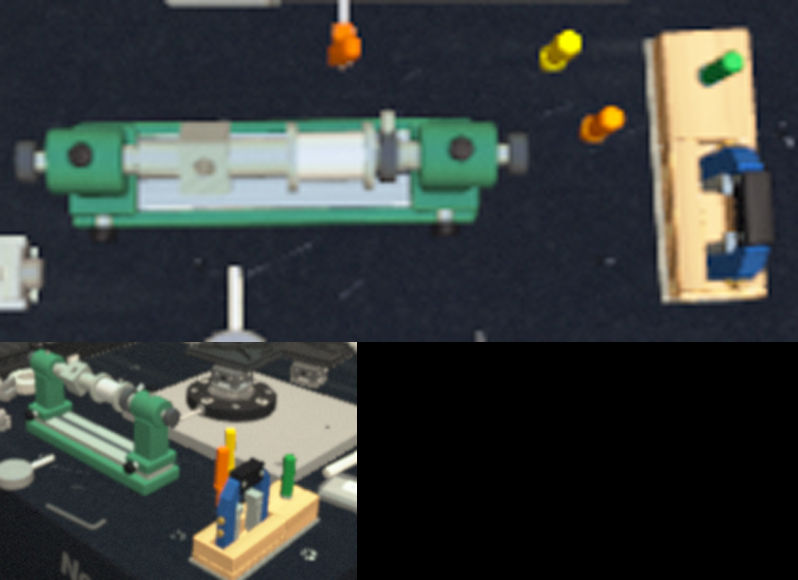

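The crop confirms the green gauge (438,168) standing in the stand. The yellow and orange ones stand loose on the table. The journal is at about (337,191) and the square section with its hole mouth at about (304,193), so the spindle's y is about world +y.

Run:
```python
from h import *
from station import bot
c=load("top0")
f=lambda x,y:(250+(x+.5)/3.8-.5,150+(y+.5)/3.8-.5)
for n,p,z in(("journal",(331,157),.13),("collarL",(292,157),.125),("collarR",(371,157),.125),("hole",(204,166),.13),("sqmid",(205,157),.13),("headL",(88,157),.135),("headR",(457,157),.135),("knobL",(79,153),.148),("knobR",(460,149),.148),("greentop",(731,61),.093),("gapplate",(755,207),.118)):
    print(n,onz(c,*f(*p),z)[:2].round(4))
w=bot.read_camera("wrist");print(w["K"].tolist(),w["hand_eye"].round(4).tolist())
```

```text
journal [ 0.5412 -0.0552]
collarL [ 0.5417 -0.0319]
collarR [ 0.5416 -0.0793]
hole [0.536  0.0207]
sqmid [0.5414 0.0202]
headL [0.5411 0.0896]
headR [ 0.5404 -0.1296]
knobL [0.5421 0.0931]
knobR [ 0.5437 -0.13  ]
greentop [ 0.6043 -0.3048]
gapplate [ 0.5115 -0.3095]
[[309.70691628693146, 0.0, 317.4757229929098], [0.0, 309.70691628693146, 202.6109982097512], [0.0, 0.0, 1.0]] [[0.0003, -0.9648, -0.2629, 0.0664], [1.0, 0.0005, -0.0005, -0.0012], [0.0006, -0.2629, 0.9648, -0.1428], [0.0, 0.0, 0.0, 1.0]]
```

Request:
move_arm --commands "1 -2.7 -2.9 0 0 0 0;1 -2.7 -2.9 0 0 0 0;1 -2.7 -2.9 0 0 0 0;1 -2.7 -2.9 0 0 0 0;1 -2.7 -2.9 0 0 0 0;1 -2.7 -2.9 0 0 0 0;1 -2.7 -2.9 0 0 0 0;1 -2.7 -2.9 0 0 0 0;1 -2.7 -2.9 0 0 0 0;1 -2.7 -2.9 0 0 0 0;1 -2.7 -2.9 0 0 0 0;1 -2.7 -2.9 0 0 0 0"

```text
t: 1.15
eef_pos: [0.4272, 0.1697, 0.2313]
tool_rot: [0.0, 0.202, 0.979, 0.0]
contact_force: [0.7, 0.9, -0.6]
gripper_width: 0.998
```

Request:
move_arm --commands "1 -2.7 -2.9 0 0 0 0;1 -2.7 -2.9 0 0 0 0;1 -2.7 -2.9 0 0 0 0;1 -2.7 -2.9 0 0 0 0;1 -2.7 -2.9 0 0 0 0;1 0 0 0 0 0 7.1;1 0 0 0 0 0 7.1;1 0 0 0 0 0 7.1;1 0 0 0 0 0 7.1;1 0 0 0 0 0 7.1;1 0 0 0 0 0 7.1;1 0 0 0 0 0 7.1"

```text
t: 2.15
eef_pos: [0.4933, -0.015, 0.2311]
tool_rot: [-0.0, 0.598, 0.802, -0.0]
contact_force: [-0.7, -0.4, -0.2]
gripper_width: 0.999
```

Request:
move_arm --commands "1 0 0 0 0 0 7.1;1 0 0 0 0 0 7.1;1 0 0 0 0 0 7.1;1 0 0 0 0 0 7.1;1 0 0 0 0 0 7.1;1 0 0 0 0 0 7.1;1 0 0 0 0 0 7.1;1 0 0 0 0 0 7.1;1 0 0 0 0 0 7.1;1 0 0 0 0 0 7.1;1 0 0 0 0 0 7.1;1 0 0 0 0 0 7.1"

```text
t: 3.15
eef_pos: [0.4933, -0.0149, 0.2312]
tool_rot: [-0.0, 0.983, 0.186, -0.0]
contact_force: [-0.4, 0.4, 0.1]
gripper_width: 0.999
```

Request:
move_arm --commands "1 0 0 0 0 0 7.1;1 0 0 0 0 0 7.1;1 0 0 0 0 0 7.1;1 0 0 0 0 0 0;1 0 0 0 0 0 0"

```text
t: 3.57
eef_pos: [0.4934, -0.0148, 0.2312]
tool_rot: [0.0, 1.0, 0.006, -0.0]
contact_force: [0.4, -0.5, -0.1]
gripper_width: 1.001
```

```bash
cat >> h.py <<'E'
def snap(tag):
    from station import bot
    o=bot.get_obs();c=bot.read_camera("wrist")
    c["pos"]=o["eef_pos"];c["rot"]=o["tool_rot"];np.savez(f"pics/{tag}.npz",**c);return c
def wT(c):
    T=np.eye(4);w,x,y,z=c["rot"];T[:3,:3]=R.from_quat([x,y,z,w]).as_matrix();T[:3,3]=c["pos"];return T@c["hand_eye"]
def wray(c,u,v):
    T=wT(c);K=c["K"];d=np.array([u-K[0,2],v-K[1,2]]);r=np.hypot(*d);t=r/K[0,0]
    return T[:3,3],T[:3,:3]@np.r_[d/max(r,1e-9)*np.sin(t),np.cos(t)]
def wproj(c,p):
    T=np.linalg.inv(wT(c));q=T[:3,:3]@p+T[:3,3];s=np.hypot(q[0],q[1]);t=np.arctan2(s,q[2]);return c["K"][:2,2]+c["K"][0,0]*t*q[:2]/s
def won(c,u,v,z):
    o,d=wray(c,u,v);return o+d*(z-o[2])/d[2]
def tri(rs):
    A=sum(np.eye(3)-np.outer(d,d)/(d@d) for o,d in rs);b=sum((np.eye(3)-np.outer(d,d)/(d@d))@o for o,d in rs)
    return np.linalg.solve(A,b)
E
python3 - <<'E'
from h import *
c=snap("wA");print(c["pos"],c["rot"]);print(wproj(c,np.array([.541,.02,.13])),wproj(c,np.array([.541,-.055,.13])))
cv2.imwrite("pics/wA.png",c["img"][:,:,::-1])
E
```

```text
[ 0.49337568 -0.01481189  0.23116032] [ 8.75186559e-05  9.99983424e-01  5.75485753e-03 -1.58742127e-04]
[272.48174108 143.35298317] [367.24545541 144.55347484]
```

Request:
move_arm --commands "1 -3 0 0 0 0 0;1 -3 0 0 0 0 0;1 0 0 0 0 0 0;1 0 0 0 0 0 0"

```text
t: 3.95
eef_pos: [0.4325, -0.0152, 0.2313]
tool_rot: [-0.001, 1.0, 0.005, 0.0]
contact_force: [0.2, 0.4, -0.3]
gripper_width: 1.002
```

Run:
```python
from h import *
c=snap("wB");print(c["pos"],c["rot"])
a=load("wA");P=np.array([.541,-.01,.13]);out=[]
for k in(a,c):
    u,v=wproj(k,P).astype(int);x0=max(u-66,0);y0=max(v-40,0);print(u,v,x0,y0)
    out.append(cv2.resize(k["img"][y0:y0+50+40,x0:x0+132,::-1],None,fx=6,fy=6,interpolation=cv2.INTER_CUBIC)[:,:, :][:300*2])
    print(out[-1].shape)
o=np.vstack([cv2.resize(k,None,fx=.55,fy=.55,interpolation=cv2.INTER_AREA) for k in out]);print(o.shape)
cv2.imwrite("pics/cAB.png",o)
```

```text
[ 0.43246751 -0.01515116  0.2313396 ] [-1.24685153e-03  9.99984749e-01  5.38019342e-03  3.29000316e-05]
310 143 244 103
(540, 792, 3)
311 66 245 26
(540, 792, 3)
(594, 436, 3)
```

View pics/wA.png

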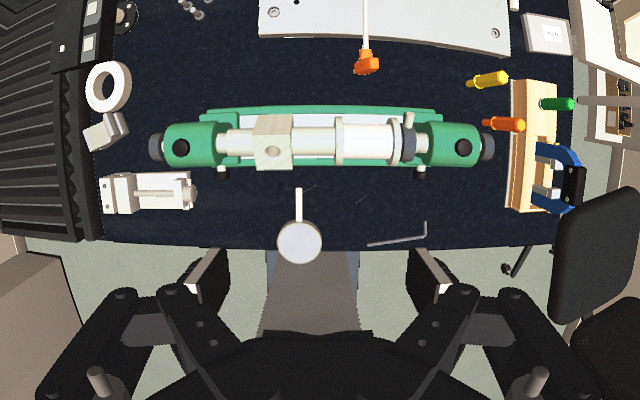

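View A shows the square section at (273,141) with its hole at about (271,151), the journal at (362,140) between collars at (340,140) and (390,140), and a dog with a stud at (408,125). Next come close crops of the square section from both views.

Run:
```python
from h import *
out=[]
for n,(x0,y0) in(("wA",(245,105)),("wB",(245,28))):
    k=load(n);out.append(cv2.resize(k["img"][y0:y0+74,x0:x0+50,::-1],None,fx=8,fy=8,interpolation=cv2.INTER_CUBIC))
cv2.imwrite("pics/cAB.png",np.hstack(out))
```

```text
(no output)
```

View pics/cAB.png

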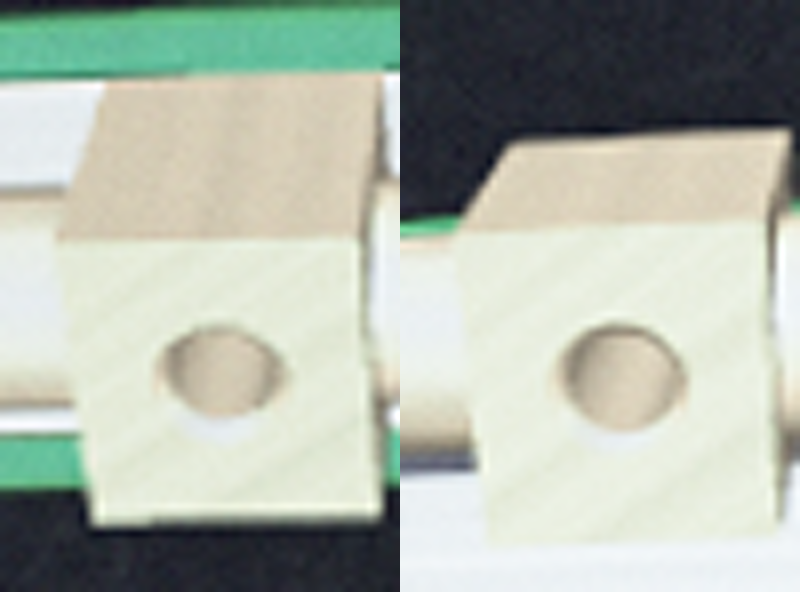

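The crops show the flat's four corners clearly in both views, at A (58,240), (360,238), (92,524), (380,518) and B (57,232), (368,220), (90,545), (380,532). The hole is at A (220,372) and B (222,380).

Run:
```python
from h import *
from scipy.optimize import least_squares
A=load("wA");B=load("wB")
a=np.array([(58,240),(360,238),(92,524),(380,518),(105,82),(383,73),(220,372)],float)
b=np.array([(57,232),(368,220),(90,545),(380,532),(118,143),(392,130),(222,380)],float)
a=(a+.5)/8-.5+(245,105);b=(b+.5)/8-.5+(245,28)
for p,q in zip(a,b):
    print(tri([wray(A,*p),wray(B,*q)]).round(4))
L=np.array([(17,15,17),(17,-15,17),(-17,15,17),(-17,-15,17),(17,15,-17),(17,-15,-17),(0,0,17)])/1000.
def model(x): # tilt: local z leans to -x by al
    return np.array([x[0],x[1],x[2]])+R.from_euler("zy",[x[4],-x[3]]).apply(L)
f=lambda x:np.concatenate([wproj(A,p)-q for p,q in zip(model(x),a)]+[wproj(B,p)-q for p,q in zip(model(x),b)])
for fix in(0,1):
    r=least_squares(f if not fix else (lambda x:np.r_[f(x),(x[2]-.115)*1e4]),[.541,.02,.115,.5,0])
    x=r.x;print(x[:3].round(4),np.degrees(x[3:]).round(2),abs(f(x)).max().round(2),"hole",model(x)[6].round(4))
# journal in A: collar inner edges approx at full pic
print(x[:3]+R.from_euler("z",x[4]).apply([0,-.076,0]))
c=load("top0");print(proj(c,x[:3]),proj(c,model(x)[6]))
```

```text
[0.5486 0.0348 0.139 ]
[0.5486 0.0054 0.1398]
[0.5188 0.0343 0.1256]
[0.5195 0.0048 0.1257]
[0.5642 0.0349 0.1115]
[0.5648 0.0056 0.111 ]
[0.5348 0.0204 0.1293]
[0.542  0.0202 0.1158] [28.06  0.72] 1.18 hole [0.534  0.0202 0.1308]
[0.542  0.0203 0.115 ] [28.12  0.71] 1.04 hole [0.534  0.0203 0.13  ]
[ 0.54295715 -0.05571245  0.11500358]
[303.93411678 191.35169974] [303.51849919 194.17700316]
```

Request:
move_arm --commands "1 0.5 3.6 0 0 0 -0.2;1 0.5 3.6 0 0 0 -0.2;1 0.5 3.6 0 0 0 -0.2;1 0.5 3.6 0 0 0 -0.2;1 0.5 3.6 0 0 0 -0.2;1 0.5 3.6 0 0 0 -0.2;1 0.5 3.6 0 0 0 -0.2;1 0.5 3.6 0 0 0 -0.2;1 0 0 0 0 0 0;1 0 0 0 0 0 0"

```text
t: 4.83
eef_pos: [0.4793, -0.3061, 0.2309]
tool_rot: [0.001, 1.0, 0.016, -0.0]
contact_force: [-0.7, 0.9, 0.4]
gripper_width: 0.998
```

Run:
```python
from h import *
c=snap("wC");print(c["pos"],c["rot"])
im=c["img"][:,:,::-1]
for p in([.5115,-.3075,.118],[.604,-.304,.093]): print(wproj(c,np.array(p)))
u,v=wproj(c,np.array([.55,-.307,.1])).astype(int);x0,y0=u-60,max(v-80,0);print(x0,y0)
cv2.imwrite("pics/cC.png",cv2.resize(im[y0:y0+120,x0:x0+130],None,fx=5,fy=5,interpolation=cv2.INTER_CUBIC))
```

```text
[ 0.47931779 -0.30606596  0.2309258 ] [ 1.37261129e-03  9.99867673e-01  1.62022312e-02 -4.90824157e-04]
[318.53507949 160.83401478]
[317.84292456  56.17999537]
259 34
```

View pics/cC.png

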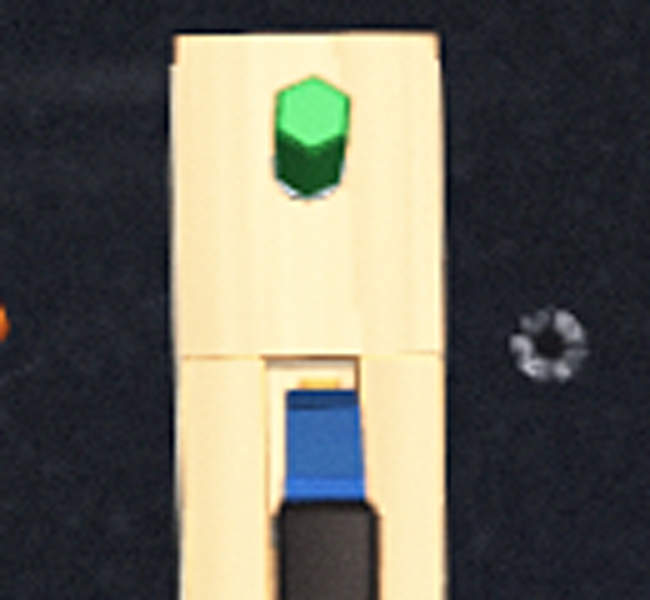

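The crop shows the green hexagonal top at crop (312,109), pixel (321,55), with flats facing ±y. The gap gauge's black plate has its far end at crop (328,512), and sits slightly to the right in its slot.

Run:
```python
from h import *
c=load("wC");im=c["img"][:,:,::-1]
print("plug",won(c,321.0,55.4,.093).round(4))
hsv=cv2.cvtColor(im,cv2.COLOR_BGR2HSV)
for v in range(138,190,5):
    row=hsv[v,295:345];m=(row[:,2]<90);xs=np.nonzero(m)[0]+295
    if len(xs): print(v,xs.min(),xs.max(),won(c,(xs.min()+xs.max())/2,v,.118).round(4)[:2])
print("far edge",won(c,325,137,.118).round(4))
for p in((172,60),(178,590),(440,60),(445,590)): print(won(c,259+p[0]/5,34+p[1]/5,.036).round(4))
```

```text
plug [ 0.6048 -0.3068  0.093 ]
138 314 333 [ 0.5307 -0.3109]
143 314 334 [ 0.5265 -0.3115]
148 315 333 [ 0.5224 -0.3116]
153 315 334 [ 0.5182 -0.3122]
158 315 334 [ 0.514  -0.3124]
163 315 334 [ 0.5098 -0.3125]
168 315 334 [ 0.5056 -0.3127]
173 315 334 [ 0.5014 -0.3128]
178 295 334 [ 0.4969 -0.3046]
183 295 334 [ 0.4926 -0.3047]
188 295 295 [ 0.4877 -0.2884]
far edge [ 0.5315 -0.3121  0.118 ]
[ 0.627  -0.2772  0.036 ]
[ 0.5096 -0.2819  0.036 ]
[ 0.6291 -0.3349  0.036 ]
[ 0.5116 -0.3403  0.036 ]
```

Request:
move_arm --commands "0.5 3.1 0.7 0 0 0 -0.5;0.5 0 0 0 0 0 0;0.5 0 0 3.6 0 0 0;0.5 0 0 3.6 0 0 0;0.5 0 0 3.6 0 0 0;0.5 0 0 3.6 0 0 0;0.5 0 0 0 0 0 0;0 0 0 0 0 0 0;0 0 0 0 0 0 0;0 0 0 0 0 0 0;0 0 0 0 0 0 0;0 0 0 0 0 0 0" --force 60

```text
t: 5.88
eef_pos: [0.5118, -0.3088, 0.0892]
tool_rot: [0.0, 1.0, 0.022, 0.002]
contact_force: [0.4, 0.9, 4.0]
gripper_width: 0.203
```

Request:
move_arm --commands "0 0 0 -0.5 0 0 0;0 0 0 -1.5 0 0 0;0 0 0 -3 0 0 0;0 0 0 -3.5 0 0 0;0 0 0 -3.5 0 0 0;0 0 0 -3 0 0 0;0 0 0 -1.2 0 0 0;0 0 0 0 0 0 0;0 0 0 0 0 0 0"

```text
t: 6.63
eef_pos: [0.5101, -0.3078, 0.2485]
tool_rot: [-0.0, 1.0, 0.022, -0.0]
contact_force: [-1.0, -0.3, -4.8]
gripper_width: 0.198
```

Run:
```python
from h import *
c=snap("wD");print(c["pos"],c["rot"])
from station import bot
print(bot.get_obs()["contact_force"])
cv2.imwrite("pics/wD.png",c["img"][:,:,::-1])
```

```text
[ 0.51012212 -0.30780263  0.24848938] [-4.84419852e-04  9.99750654e-01  2.23244741e-02 -1.16903383e-04]
[-0.79303525  0.29324828 -4.52510293]
```

View pics/wD.png

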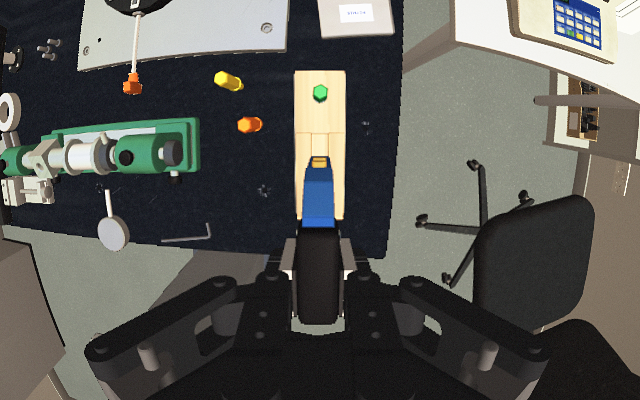

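The picture shows the gap gauge held upright: black plate between the pads at (318,270), blue limb at (318,195). Next I measure its offset in the hand.

Run:
```python
from h import *
c=load("wD");hsv=cv2.cvtColor(c["img"],cv2.COLOR_RGB2HSV)
for v in range(160,246,3): print(v,hsv[v,318].tolist(),end=" | ")
print()
T=np.linalg.inv(np.block([[R.from_quat(np.roll(c["rot"],-1)).as_matrix(),c["pos"][:,None]],[np.zeros((1,3)),1]]))
for x in(-.003,0,.003):  # predicted rows of plate far top edge, and of jaw outer face
    P=np.linalg.inv(T)@np.array([[x+.023,0,-.0288,1],[x+.042,0,.05,1],[x+.042,0,.0332+.042,1]]).T
    print(x,[wproj(c,p).round(1).tolist() for p in P[:3].T])
```

```text
160 [19, 168, 190] | 163 [23, 146, 237] | 166 [21, 148, 233] | 169 [108, 161, 114] | 172 [107, 169, 107] | 175 [109, 165, 113] | 178 [107, 191, 104] | 181 [107, 175, 134] | 184 [108, 173, 164] | 187 [107, 169, 161] | 190 [108, 173, 164] | 193 [107, 172, 163] | 196 [107, 174, 161] | 199 [108, 173, 167] | 202 [107, 170, 165] | 205 [108, 175, 168] | 208 [107, 174, 164] | 211 [107, 171, 167] | 214 [106, 174, 167] | 217 [108, 189, 178] | 220 [109, 187, 203] | 223 [109, 184, 201] | 226 [108, 181, 151] | 229 [30, 98, 13] | 232 [21, 105, 17] | 235 [23, 36, 28] | 238 [175, 38, 40] | 241 [170, 21, 37] | 244 [156, 30, 42] | 
-0.003 [[314.4, 238.9], [315.5, 163.2], [315.7, 158.3]]
0 [[314.4, 231.8], [315.5, 158.5], [315.7, 154.1]]
0.003 [[314.4, 224.6], [315.5, 153.7], [315.7, 149.9]]
```

Run:
```python
from h import *
c=load("wD")
M=R.from_quat(np.roll(c["rot"],-1)).as_matrix()
for X in(.036,.039,.042):
  for z in(-.01,.0,.01,.02,.03,.05,.075): print(X,z,wproj(c,c["pos"]+M@np.array([X,0,z])).round(1)[1],end=" ; ")
  print()
```

```text
0.036 -0.01 188.9 ; 0.036 0.0 184.3 ; 0.036 0.01 180.2 ; 0.036 0.02 176.6 ; 0.036 0.03 173.4 ; 0.036 0.05 167.9 ; 0.036 0.075 162.5 ; 
0.039 -0.01 182.2 ; 0.039 0.0 178.0 ; 0.039 0.01 174.3 ; 0.039 0.02 171.0 ; 0.039 0.03 168.1 ; 0.039 0.05 163.2 ; 0.039 0.075 158.3 ; 
0.042 -0.01 175.5 ; 0.042 0.0 171.7 ; 0.042 0.01 168.4 ; 0.042 0.02 165.5 ; 0.042 0.03 162.9 ; 0.042 0.05 158.5 ; 0.042 0.075 154.1 ;
```

Request:
move_arm --commands "0 0.57 -3.13 0 0 0 0;0 0.57 -3.13 0 0 0 0;0 0.57 -3.13 0 0 0 0;0 0.57 -3.13 0 0 0 0;0 0.57 -3.13 0 0 0 0;0 0.57 -3.13 0 0 0 0;0 0.57 -3.13 0 0 0 0;0 0.57 -3.13 0 0 0 0;0 0 0 0 0 0 0.9;0 0 0 0 0 0 0.9;0 0 0 0 0 0 0;0 0 0 0 0 0 0"

```text
t: 7.68
eef_pos: [0.5439, -0.0576, 0.2482]
tool_rot: [0.0, 1.0, 0.006, -0.001]
contact_force: [0.3, -0.3, -4.5]
gripper_width: 0.197
```

Request:
move_arm --commands "0 0 -0.15 2 0 0 0;0 0 0 1.5 0 0 0;0 0 0 0.8 0 0 0;0 0 0 0.6 0 0 0;0 0 0 0.6 0 0 0;0 0 0 0 0 0 0;0 0 0 0 0 0 0"

```text
t: 8.27
eef_pos: [0.5451, -0.0552, 0.1945]
tool_rot: [0.0, 1.0, 0.006, 0.0]
contact_force: [-0.1, 0.3, -4.2]
gripper_width: 0.199
```

Run:
```python
from h import *
c=snap("wE");print(c["pos"])
from station import bot
s=bot.read_camera("scene");np.savez("pics/sE.npz",**s)
p=proj(s,[.543,-.056,.14]).astype(int);print(p)
a=cv2.resize(s["img"][p[1]-40:p[1]+35,p[0]-50:p[0]+50,::-1],None,fx=6,fy=6,interpolation=cv2.INTER_CUBIC)
t=bot.read_camera("top");p=proj(t,[.543,-.056,.14]).astype(int);print(p)
cv2.imwrite("pics/cE.png",a)
print(bot.get_obs()["contact_force"])
```

```text
[ 0.5450606  -0.05517448  0.19448443]
[336 189]
[337 189]
[ 0.11524324 -0.04314289 -3.30258108]
```

View pics/cE.png

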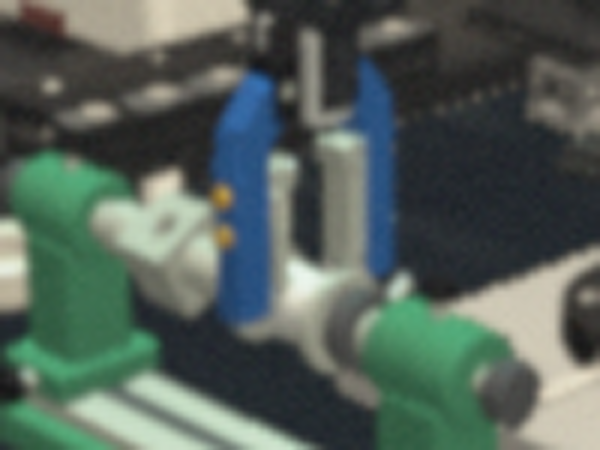

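The gauge straddles the journal with its jaws on both sides, and there is no contact force yet. I carry on slowly.

Request:
move_arm --commands "0 -0.1 0 0.4 0 0 0;0 0 0 0.5 0 0 0;0 0 0 0.5 0 0 0;0 0 0 0.4 0 0 0;0 0 0 0.3 0 0 0;0 0 0 0 0 0 0"

```text
t: 8.92
eef_pos: [0.5434, -0.0547, 0.1724]
tool_rot: [0.0, 1.0, 0.006, -0.001]
contact_force: [-0.3, -0.0, -4.6]
gripper_width: 0.197
```

Request:
move_arm --commands "0 0 0 0.4 0 0 0;0 0 0 0.4 0 0 0;0 0 0 0.3 0 0 0;0 0 0 0.3 0 0 0;0 0 0 0 0 0 0"

```text
t: 9.33
eef_pos: [0.5435, -0.0547, 0.1586]
tool_rot: [0.0, 1.0, 0.006, -0.001]
contact_force: [-0.5, 0.4, -4.2]
gripper_width: 0.197
```

Request:
move_arm --commands "0 0 0 0.3 0 0 0;0 0 0 0.3 0 0 0;0 0 0 0.2 0 0 0;0 0 0 0.1 0 0 0;0 0 0 0 0 0 0"

```text
t: 9.75
eef_pos: [0.5438, -0.0548, 0.15]
tool_rot: [-0.0, 1.0, 0.006, -0.0]
contact_force: [-0.0, -0.4, -5.0]
gripper_width: 0.2
```

Request:
move_arm --commands "0 0 0 0.1 0 0 0;0 0 0 0.1 0 0 0;0 0 0 0.1 0 0 0;0 0 0 0 0 0 0"

```text
t: 10.08
eef_pos: [0.5439, -0.0549, 0.1476]
tool_rot: [-0.0, 1.0, 0.006, 0.0]
contact_force: [-1.4, 1.3, -0.0]
gripper_width: 0.201
```

The hand force went from -4.5 N to 0, so the gauge is resting on its step. I release it.

Request:
move_arm --commands "0.3 0 0 0 0 0 0;0.35 0 0 0 0 0 0;0.4 0 0 0 0 0 0;0.4 0 0 0 0 0 0;0.4 0 0 -1 0 0 0;0.4 0 0 -2.5 0 0 0;0.4 0 0 -3.5 0 0 0;0.4 0 0 -2.5 0 0 0;0.4 0 0 0 0 0 0"

```text
t: 10.83
eef_pos: [0.5469, -0.0559, 0.2478]
tool_rot: [-0.0, 1.0, 0.006, 0.004]
contact_force: [1.8, -1.7, -1.2]
gripper_width: 0.401
```

Run:
```python
from h import *
from station import bot
o=bot.get_obs();print(o["eef_pos"],o["tool_rot"],o["contact_force"])
s=bot.read_camera("scene")
p=proj(s,[.543,-.056,.14]).astype(int)
a=cv2.resize(s["img"][p[1]-40:p[1]+35,p[0]-50:p[0]+50,::-1],None,fx=5,fy=5,interpolation=cv2.INTER_CUBIC)
cv2.imwrite("pics/cF.png",a)
```

```text
[ 0.54693164 -0.05594798  0.24782969] [-3.13545830e-04  9.99973055e-01  5.93304507e-03  4.31151780e-03] [ 1.83795782 -1.73147067 -1.24346085]
```

View pics/cF.png

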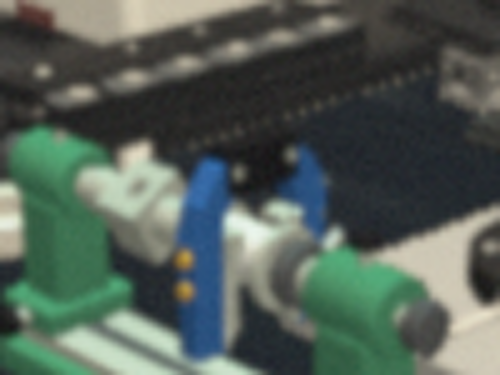

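The gauge hangs jaws down on the journal and is released. Next is the plug gauge.

Request:
move_arm --commands "0.6 0.08 3.12 0 0 0 -0.22;0.6 0.08 3.12 0 0 0 -0.22;0.6 0.08 3.12 0 0 0 -0.22;0.6 0.08 3.12 0 0 0 -0.22;0.6 0.08 3.12 0 0 0 -0.22;0.6 0.08 3.12 0 0 0 -0.22;0.6 0.08 3.12 0 0 0 -0.22;0.6 0.08 3.12 0 0 0 -0.22;0.6 0 0 2 0 0 0;0.6 0 0 2 0 0 0;0.6 0 0 0 0 0 0;0.6 0 0 0 0 0 0"

```text
t: 11.88
eef_pos: [0.556, -0.3034, 0.2011]
tool_rot: [-0.001, 1.0, 0.022, -0.002]
contact_force: [0.1, 0.4, 0.7]
gripper_width: 0.599
```

Run:
```python
from h import *
c=snap("wG");print(c["pos"],c["rot"])
im=c["img"][:,:,::-1];hsv=cv2.cvtColor(im,cv2.COLOR_BGR2HSV)
p=wproj(c,np.array([.604,-.305,.093])).astype(int);print(p)
m=cv2.inRange(hsv,(50,100,40),(85,255,255));w=np.zeros_like(m);w[max(p[1]-40,0):p[1]+40,p[0]-40:p[0]+40]=1;m*=w
br=m*(hsv[...,2]>140)
for k in(m,br):
    ys,xs=np.nonzero(k);print(xs.min(),xs.max(),ys.min(),ys.max(),xs.mean(),ys.mean(),won(c,xs.mean(),ys.mean(),.093).round(4))
cv2.imwrite("pics/cG.png",cv2.resize(im[max(p[1]-50,0):p[1]+50,p[0]-60:p[0]+60],None,fx=5,fy=5))
```

```text
[ 0.55602306 -0.30344683  0.20107787] [-6.48980591e-04  9.99762714e-01  2.17191576e-02 -1.54020501e-03]
[320 142]
316 331 131 150 323.2348178137652 140.57085020242914 [ 0.6054 -0.3071  0.093 ]
316 331 134 150 323.5 141.62980769230768 [ 0.6045 -0.3073  0.093 ]
```

View pics/cG.png

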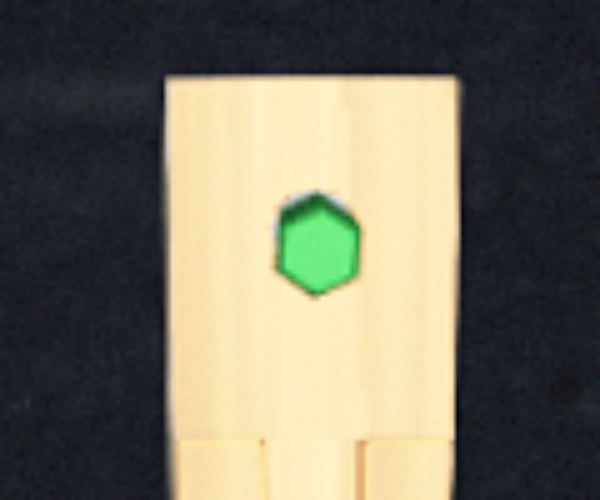

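The picture shows the green hexagon top centred at crop (317,252), its two flats facing ±y. I descend and grip it gently.

Request:
move_arm --commands "0.5 2.4 0.25 0 0 0 0;0.5 2.4 0.25 0 0 0 0;0.5 0 0 3.5 0 0 0;0.5 0 0 3.5 0 0 0;0.5 0 0 3.5 0 0 0;0.5 0 0 2.6 0 0 0;0.5 0 0 1 0 0 0;0.5 0 0 0 0 0 0;0.5 0 0 0 0 0 0" --force 30

```text
t: 12.68
eef_pos: [0.606, -0.3074, 0.0629]
tool_rot: [0.001, 1.0, 0.022, 0.001]
contact_force: [-0.1, 0.0, 0.7]
gripper_width: 0.498
```

Run:
```python
from h import *
c=snap("wH");print(c["pos"],c["rot"])
hsv=cv2.cvtColor(c["img"],cv2.COLOR_RGB2HSV)
m=cv2.inRange(hsv,(50,100,40),(85,255,255));m[:150]=0;m[:,:250]=0;m[:,400:]=0
cn=max(cv2.findContours(m,0,2)[0],key=cv2.contourArea);print(cv2.boundingRect(cn),cv2.contourArea(cn))
for z in(.093,):
    x,y,w,h=cv2.boundingRect(cn)
    print(won(c,x,y+h*.5,z),won(c,x+w,y+h*.5,z),won(c,x+w/2,y+h,z))
```

```text
[ 0.60599826 -0.30744492  0.06290659] [5.29431791e-04 9.99757392e-01 2.20076153e-02 7.35957162e-04]
(298, 229, 33, 72) 1795.5
[ 0.61466751 -0.30033154  0.093     ] [ 0.61526896 -0.31369918  0.093     ] [ 0.59746981 -0.30772409  0.093     ]
```

Request:
move_arm --commands "0 0 0 0 0 0 0;0 0 0 0 0 0 0;0 0 0 0 0 0 0;0 0 0 0 0 0 0;0 0 0 0 0 0 0;0 0 0 0 0 0 0;0 0 0 -0.5 0 0 0;0 0 0 -1.5 0 0 0;0 0 0 -3 0 0 0;0 0 0 -3.5 0 0 0;0 0 0 -3.5 0 0 0;0 0 0 -2 0 0 0" --force 45

```text
t: 13.73
eef_pos: [0.6058, -0.3086, 0.2068]
tool_rot: [0.001, 1.0, 0.021, 0.002]
contact_force: [-0.0, -0.8, -0.4]
gripper_width: 0.165
```

Request:
move_arm --commands "0 0 0 -3.5 0 0 0;0 0 0 -3.5 0 0 0;0 0 0 0 0 0 0;0 0 0 0 0 0 0"

```text
t: 14.07
eef_pos: [0.6056, -0.3082, 0.2749]
tool_rot: [0.001, 1.0, 0.021, 0.002]
contact_force: [-0.6, 0.7, -1.3]
gripper_width: 0.172
```

Request:
move_arm --commands "0 -1.03 -3.7 0 0 0 0;0 -1.03 -3.7 0 0 0 0;0 -1.03 -3.7 0 0 0 0;0 -1.03 -3.7 0 0 0 0;0 -1.03 -3.7 0 0 0 0;0 -1.03 -3.7 0 0 0 0;0 -1.03 -3.7 0 0 0 0;0 -1.03 -3.7 0 0 0 0;0 -1.03 -3.7 0 0 0 0;0 0 0 0 0 0 0.85;0 0 0 0 0 0 0.85;0 0 0 0 0 0 0"

```text
t: 15.07
eef_pos: [0.4974, 0.0213, 0.2709]
tool_rot: [0.0, 1.0, 0.007, -0.0]
contact_force: [-0.3, -0.2, 0.3]
gripper_width: 0.175
```

Request:
move_arm --commands "0 0 0 0 0 6.75 0;0 0 0 0 0 6.75 0;0 0 0 0 0 6.75 0;0 0 0 0 0 6.75 0;0 0 0 0 0 0 0;0 0 0 0 0 0 0"

```text
t: 15.57
eef_pos: [0.4961, 0.0189, 0.2698]
tool_rot: [-0.001, 0.974, 0.005, 0.226]
contact_force: [0.1, -0.5, 0.8]
gripper_width: 0.168
```

Run:
```python
from h import *
from station import bot
o=bot.get_obs();print(o["eef_pos"],o["q"])
M=R.from_quat(np.roll(o["tool_rot"],-1)).as_matrix();print(M.round(4))
n=R.from_euler("zy",[np.radians(.7),-np.radians(27)]).apply([0,0,1]);h=np.array([.534,.0203,.130])
print("angle err vec (tool,deg)",np.degrees(M.T@np.cross(M[:,2],-n)).round(2))
print("shift cm",(M.T@(h+n*.077-o["eef_pos"])*100).round(2))
```

```text
[0.4960871  0.01893524 0.26978065] [-1.06615184 -0.20354692  0.75875668  2.28317629  0.46654275  0.61003206
 -2.17811592]
[[ 0.8978  0.0108  0.4403]
 [ 0.0102 -0.9999  0.0037]
 [ 0.4403  0.0012 -0.8978]]
angle err vec (tool,deg) [-0.22  0.87 -0.  ]
shift cm [-2.87 -0.14  6.52]
```

Request:
move_arm --commands "0 -1 0 1.6 0 0.4 0;0 -1 0 1.6 0 0.4 0;0 -0.9 -0.1 1.7 0 0 0;0 0 0 1.6 0 0 0;0 0 0 0 0 0 0;0 0 0 0 0 0 0"

```text
t: 16.07
eef_pos: [0.5026, 0.0202, 0.2002]
tool_rot: [0.002, 0.972, 0.005, 0.234]
contact_force: [0.1, -0.1, -0.2]
gripper_width: 0.177
```

```bash
cat > g.py <<'E'
from h import *
def goal(d,h=np.array([.534,.0203,.130]),al=27):
    from station import bot
    o=bot.get_obs();M=R.from_quat(np.roll(o["tool_rot"],-1)).as_matrix()
    n=R.from_euler("zy",[np.radians(.7),-np.radians(al)]).apply([0,0,1])
    print(o["t"],o["eef_pos"].round(4),"q",o["q"].round(2),"F",o["contact_force"].round(1))
    print("ang",np.degrees(M.T@np.cross(M[:,2],-n)).round(2),"shift cm",(M.T@(h+n*d-o["eef_pos"])*100).round(2))
E
python3 - <<'E'
from g import *
goal(.077)
c=snap("wI");im=c["img"][:,:,::-1]
n=R.from_euler("y",-np.radians(27)).apply([0,0,1]);h=np.array([.534,.0203,.130])
print("hole px",wproj(c,h),"tip px pred",wproj(c,h+n*.02),"shoulder",wproj(c,h+n*.05))
p=wproj(c,h).astype(int);y0=max(p[1]-50,0)
cv2.imwrite("pics/cI.png",cv2.resize(im[y0:y0+110,p[0]-60:p[0]+60],None,fx=5,fy=5,interpolation=cv2.INTER_CUBIC));print(p[0]-60,y0)
E
```

```text
16.0667 [0.5026 0.0202 0.2002] q [-1.11 -0.01  0.9   2.37  0.33  0.33 -2.05] F [ 0.1 -0.1 -0.2]
ang [ 0.04 -0.06  0.  ] shift cm [-0.39 -0.01 -0.02]
hole px [315.58649624 215.84827137] tip px pred [315.44747163 224.71359968] shoulder [315.18796666 241.42125225]
255 165
```

View pics/cI.png

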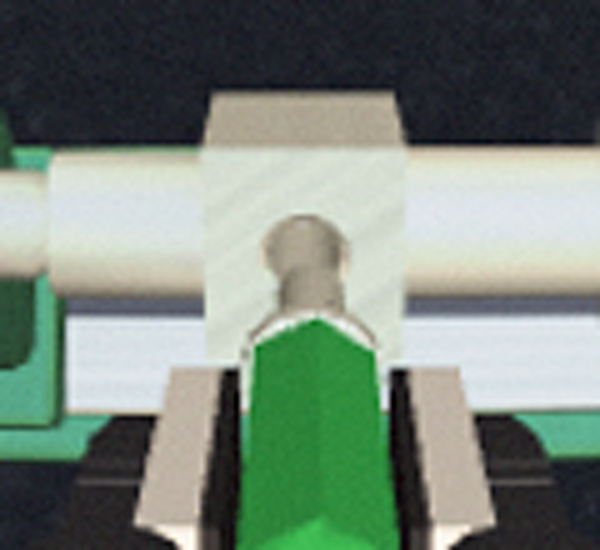

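The crop shows the pin about 10 crop pixels (1.3 mm) right of the hole's centre line (pin 313, hole 305). The hole itself lies where predicted (316,216).

Run:
```python
from h import *
c=load("wI");M=R.from_quat(np.roll(c["rot"],-1)).as_matrix()
f=lambda p:((wproj(c,c["pos"]+M@np.array(p))-(255,165))*5).round(0)
for dx in(-.002,0,.002):
  print(dx,"tip far edge",f([dx+.003,0,.057]),"handle vertex",f([dx+.0081,0,.023]),"rim",f([dx+.0085,0,.023]),f([dx,-.0085,.023]),f([dx,.0085,.023]), "pin@.040",f([dx,-.0045,.04]),f([dx,.0045,.04]))
```

```text
-0.002 tip far edge [303. 264.] handle vertex [302. 314.] rim [302. 310.] [228. 379.] [375. 379.] pin@.040 [267. 328.] [338. 328.]
0 tip far edge [303. 250.] handle vertex [302. 297.] rim [302. 294.] [228. 363.] [375. 363.] pin@.040 [267. 313.] [338. 313.]
0.002 tip far edge [303. 236.] handle vertex [301. 280.] rim [301. 277.] [228. 347.] [376. 347.] pin@.040 [266. 298.] [338. 298.]
```

Request:
move_arm --commands "0 -0.17 -0.1 0 0 0 0;0 0 0 0.8 0 0 0;0 0 0 0.5 0 0 0;0 0 0 0 0 0 0;0 0 0 0 0 0 0"

```text
t: 16.53
eef_pos: [0.5059, 0.0229, 0.1882]
tool_rot: [-0.001, 0.972, 0.006, 0.234]
contact_force: [0.3, -0.8, 0.3]
gripper_width: 0.172
```

Run:
```python
from g import *
goal(.064)
c=snap("wJ");im=c["img"][:,:,::-1];M=R.from_quat(np.roll(c["rot"],-1)).as_matrix()
h=np.array([.534,.0203,.130])
f=lambda p:((wproj(c,p)-(260,165))*7).round(0)
print("hole",f(h),[f(c["pos"]+M@np.array([-.0022,y,z])).tolist() for y,z in((-.0034,.04),(.0056,.04),(-.0034,.055),(.0056,.055))])
cv2.imwrite("pics/cJ.png",cv2.resize(im[165:245,260:370],None,fx=7,fy=7,interpolation=cv2.INTER_CUBIC))
```

```text
16.5333 [0.5059 0.0229 0.1882] q [-1.1   0.04  0.92  2.38  0.18  0.27 -1.92] F [ 0.3 -0.8  0.3]
ang [-0.27 -0.13 -0.  ] shift cm [-0.14  0.26  0.06]
hole [419. 370.] [[351.0, 461.0], [451.0, 461.0], [354.0, 407.0], [447.0, 407.0]]
```

View pics/cJ.png

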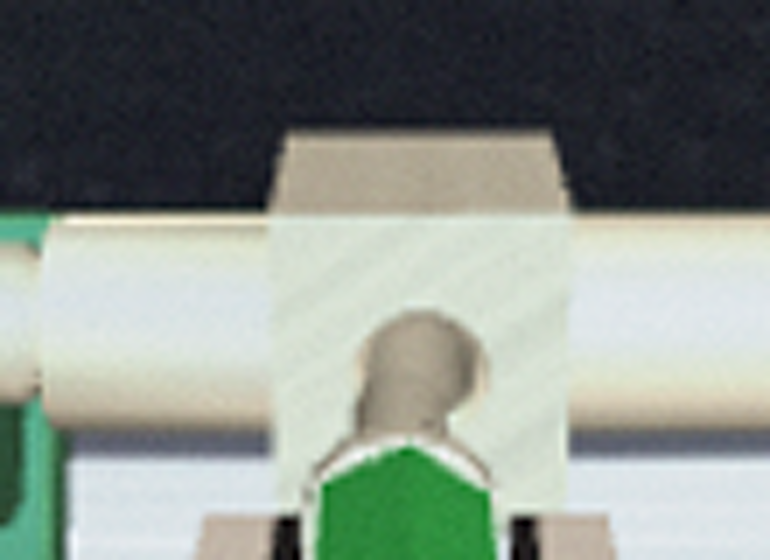

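The pin is now about 1.7 mm left of the hole (pin 404, hole 423), because the last step went further than asked. I correct it and check by numbers.

Request:
move_arm --commands "0 0.08 0.17 0 0 0 0;0 0 0 0 0 0 0;0 0 0 0 0 0 0"

```text
t: 16.83
eef_pos: [0.5065, 0.0213, 0.1883]
tool_rot: [-0.001, 0.972, 0.006, 0.235]
contact_force: [-0.5, -0.4, -0.5]
gripper_width: 0.171
```

Run:
```python
from g import *
goal(.064)
c=snap("wK");hsv=cv2.cvtColor(c["img"],cv2.COLOR_RGB2HSV);g=cv2.cvtColor(c["img"],cv2.COLOR_RGB2GRAY)
h=np.array([.534,.0203,.130]);print(wproj(c,h))
for v in range(206,232,2): print(v,g[v,302:338].tolist())
```

```text
16.8333 [0.5065 0.0213 0.1883] q [-1.09  0.04  0.92  2.38  0.17  0.27 -1.9 ] F [-0.5 -0.4 -0.5]
ang [-0.29 -0.13  0.  ] shift cm [-0.2   0.09  0.04]
[317.50027046 218.70157805]
206 [215, 214, 215, 212, 218, 217, 220, 222, 223, 220, 221, 221, 215, 220, 219, 219, 217, 217, 223, 224, 223, 220, 220, 219, 221, 220, 220, 216, 220, 218, 218, 220, 223, 220, 222, 221]
208 [216, 218, 220, 222, 223, 223, 222, 220, 220, 215, 219, 216, 219, 219, 223, 221, 222, 220, 219, 219, 217, 220, 220, 221, 217, 218, 214, 219, 221, 223, 223, 222, 222, 219, 213, 215]
210 [223, 221, 223, 220, 221, 222, 217, 220, 220, 218, 222, 208, 200, 194, 187, 186, 180, 184, 187, 201, 213, 220, 216, 221, 220, 218, 221, 225, 221, 221, 217, 218, 215, 212, 212, 212]
212 [223, 218, 218, 218, 217, 213, 217, 218, 219, 210, 170, 155, 151, 158, 164, 172, 166, 158, 148, 140, 144, 176, 211, 221, 225, 223, 221, 217, 220, 215, 209, 210, 212, 215, 215, 216]
214 [213, 220, 218, 218, 216, 221, 227, 202, 171, 154, 148, 153, 163, 162, 171, 170, 166, 163, 157, 153, 138, 120, 152, 184, 209, 220, 217, 209, 214, 213, 213, 214, 215, 219, 217, 219
[... 776 characters left out ...]
225, 207, 167, 102, 120, 140, 145, 158, 161, 162, 165, 163, 158, 152, 145, 153, 213, 218, 219, 220, 222, 220, 221, 220, 221, 220, 220, 218, 217, 214]
226 [216, 221, 220, 222, 223, 224, 225, 204, 170, 124, 148, 153, 160, 164, 163, 167, 166, 168, 158, 153, 155, 142, 180, 213, 223, 219, 222, 220, 224, 219, 221, 215, 211, 213, 210, 216]
228 [223, 219, 221, 221, 217, 210, 177, 162, 173, 189, 186, 202, 203, 213, 218, 212, 183, 212, 210, 194, 187, 190, 174, 181, 202, 215, 220, 219, 217, 212, 210, 211, 215, 211, 215, 216]
230 [220, 217, 217, 204, 165, 136, 190, 224, 235, 231, 169, 172, 131, 95, 98, 95, 98, 102, 105, 133, 189, 236, 234, 232, 199, 152, 185, 210, 212, 210, 214, 214, 213, 216, 214, 220]
```

Request:
move_arm --commands "0 0.02 0.06 0 0 0 0;0 0 0 0.3 0 0 0;0 0 0 0.3 0 0 0;0 0 0 0.3 0 0 0;0 0 0 0.2 0 0 0;0 0 0 0 0 0 0"

```text
t: 17.38
eef_pos: [0.5116, 0.0207, 0.1779]
tool_rot: [-0.0, 0.972, 0.006, 0.234]
contact_force: [-0.2, 0.7, -1.1]
gripper_width: 0.175
```

Run:
```python
from g import *
goal(.053)
```

```text
17.3833 [0.5116 0.0207 0.1779] q [-1.02  0.09  0.86  2.38  0.03  0.24 -1.76] F [-0.2  0.7 -1.1]
ang [-0.22 -0.08  0.  ] shift cm [-0.18  0.03 -0.01]
```

Request:
move_arm --commands "0 0 0 0.3 0 0 0;0 0 0 0.3 0 0 0;0 0 0 0.2 0 0 0;0 0 0 0 0 0 0"

```text
t: 17.72
eef_pos: [0.5152, 0.0207, 0.1709]
tool_rot: [-0.001, 0.972, 0.006, 0.234]
contact_force: [0.5, -0.4, -1.0]
gripper_width: 0.176
```

Run:
```python
from g import *
goal(.045)
```

```text
17.7167 [0.5152 0.0207 0.1709] q [-0.95  0.12  0.8   2.38 -0.05  0.21 -1.69] F [ 0.5 -0.4 -1. ]
ang [-0.23 -0.09  0.  ] shift cm [-0.18  0.04 -0.  ]
```

Request:
move_arm --commands "0 0 0 0.3 0 0 0;0 0 0 0.3 0 0 0;0 0 0 0.2 0 0 0;0 0 0 0.2 0 0 0;0 0 0 0 0 0 0"

```text
t: 18.13
eef_pos: [0.5198, 0.0207, 0.1618]
tool_rot: [-0.001, 0.972, 0.006, 0.234]
contact_force: [1.3, -0.1, -0.3]
gripper_width: 0.172
```

Run:
```python
from g import *
goal(.035)
```

```text
18.1333 [0.5198 0.0207 0.1618] q [-0.87  0.15  0.72  2.37 -0.12  0.19 -1.62] F [ 1.3 -0.1 -0.3]
ang [-0.23 -0.08  0.  ] shift cm [-0.18  0.04 -0.02]
```

Request:
move_arm --commands "0 0 0 0.2 0 0 0;0 0 0 0.2 0 0 0;0 0 0 0.1 0 0 0;0 0 0 0 0 0 0"

```text
t: 18.47
eef_pos: [0.5221, 0.0208, 0.1575]
tool_rot: [-0.001, 0.972, 0.006, 0.234]
contact_force: [0.1, 0.9, -0.9]
gripper_width: 0.172
```

Run:
```python
from g import *
goal(.027)
```

```text
18.4667 [0.5221 0.0208 0.1575] q [-0.83  0.16  0.69  2.37 -0.15  0.18 -1.6 ] F [ 0.1  0.9 -0.9]
ang [-0.24 -0.09 -0.  ] shift cm [-0.19  0.05  0.3 ]
```

Request:
move_arm --commands "0 0 0 0.1 0 0 0;0 0 0 0.1 0 0 0;0 0 0 0 0 0 0"

```text
t: 18.72
eef_pos: [0.523, 0.0209, 0.1559]
tool_rot: [-0.001, 0.972, 0.006, 0.234]
contact_force: [0.1, -0.0, -2.1]
gripper_width: 0.175
```

Request:
move_arm --commands "0 0 0 0.1 0 0 0;0 0 0 0.1 0 0 0;0 0 0 0 0 0 0"

```text
t: 18.97
eef_pos: [0.5237, 0.0209, 0.1547]
tool_rot: [-0.001, 0.972, 0.006, 0.234]
contact_force: [-15.8, -0.5, 23.8]
gripper_width: 0.171
```

Run:
```python
from g import *
goal(.027)
```

```text
18.9667 [0.5237 0.0209 0.1547] q [-0.84  0.18  0.69  2.37 -0.22  0.17 -1.53] F [-15.8  -0.5  23.8]
ang [-0.32 -0.1  -0.  ] shift cm [-0.21  0.06 -0.03]
```

The shoulder is home: 28 N along the hole axis at the expected depth. I relieve the force, open and withdraw.

Request:
move_arm --commands "0 0 0 -0.08 0 0 0;0.3 0 0 0 0 0 0;0.4 0 0 0 0 0 0;0.45 0 0 0 0 0 0;0.45 0 0 0 0 0 0;0.45 0 0 -1 0 0 0;0.45 0 0 -2 0 0 0;0.45 0 0 -3 0 0 0;0.45 0 0 -3 0 0 0;0.45 0 0 0 0 0 0"

```text
t: 19.8
eef_pos: [0.4964, 0.0295, 0.2015]
tool_rot: [-0.01, 0.973, 0.013, 0.229]
contact_force: [0.1, 0.5, 0.4]
gripper_width: 0.449
```

Run:
```python
from g import *
goal(.127)
c=snap("wL");hsv=cv2.cvtColor(c["img"],cv2.COLOR_RGB2HSV)
n=R.from_euler("zy",[np.radians(.7),-np.radians(27)]).apply([0,0,1]);h=np.array([.534,.0203,.130])
print("pred top",wproj(c,h+n*.057),"base",wproj(c,h+n*.004))
p=wproj(c,h+n*.057).astype(int)
m=cv2.inRange(hsv,(50,100,40),(68,255,255));w=np.zeros_like(m);w[max(p[1]-40,0):p[1]+40,p[0]-30:p[0]+30]=1;m*=w
br=m*(hsv[...,2]>150)
for k in(m,br):
    ys,xs=np.nonzero(k);print(len(xs),xs.min(),xs.max(),ys.min(),ys.max(),xs.mean(),ys.mean())
cn,lab,st,ce=cv2.connectedComponentsWithStats(m)[0:4];print(st,ce)
```

```text
19.8 [0.4964 0.0295 0.2015] q [-1.23 -0.05  1.01  2.38  0.33  0.35 -2.05] F [0.1 0.5 0.4]
ang [-1.44  0.51  0.  ] shift cm [ 0.05  0.81 -4.65]
pred top [332.4196046  235.49891746] base [330.90270973 208.80000276]
1108 304 347 203 258 331.96931407942236 231.53971119133573
799 322 347 203 258 333.84480600750936 233.76470588235293
[[     0      0    640    400 254892]
 [   320    203     28     56   1106]
 [   304    249      1      1      1]
 [   309    249      1      1      1]] [[319.44579665 199.36072533]
 [332.01537071 231.50813743]
 [304.         249.        ]
 [309.         249.        ]]
```

Request:
move_arm --commands "0.45 0 0 -2.5 0 0 0;0.45 0 0 -2.5 0 0 0;0.45 0 0 -2.5 0 0 0;0.45 0 0 -2.5 0 0 0;0.45 0 0 0 0 0 0;0.45 0 0 0 0 0 0"

```text
t: 20.35
eef_pos: [0.4525, 0.0274, 0.2874]
tool_rot: [-0.01, 0.974, 0.013, 0.227]
contact_force: [0.1, -0.7, -0.2]
gripper_width: 0.45
```

Run:
```python
from g import *
from station import bot
goal(.127)
n=R.from_euler("zy",[np.radians(.7),-np.radians(27)]).apply([0,0,1]);h=np.array([.534,.0203,.130])
c=snap("wM");t=bot.read_camera("top");s=bot.read_camera("scene")
for nm,im,pr in(("wrist",c["img"],lambda p:wproj(c,p)),("top",t["img"],lambda p:proj(t,p)),("scene",s["img"],lambda p:proj(s,p))):
    hsv=cv2.cvtColor(im,cv2.COLOR_RGB2HSV)
    a,b=pr(h+n*.004),pr(h+n*.057);p=((a+b)/2).astype(int);r=30 if nm=="wrist" else 14
    m=cv2.inRange(hsv,(54,120,40),(66,255,255));w=np.zeros_like(m);w[max(p[1]-r,0):p[1]+r,p[0]-r:p[0]+r]=1;m*=w
    k,lab,st,ce=cv2.connectedComponentsWithStats(m);i=1+np.argmax(st[1:,4]) if k>1 else 0
    print(nm,"handle pred base,top",a.round(1),b.round(1),"seen",st[i],ce[i].round(1))
    P=np.array([.543,-.055,.177]);q=pr(P);x,y=q.astype(int);r=12 if nm!="wrist" else 25
    v=hsv[max(y-r,0):y+r,x-r:x+r,2]<70;ys,xs=np.nonzero(v);print("   plate pred",q.round(1),"dark mean",xs.mean()+x-r,ys.mean()+max(y-r,0),len(xs))
    if nm=="wrist": print("plate at",won(c,xs.mean()+x-r,ys.mean()+max(y-r,0),.177).round(4))
```

```text
20.35 [0.4525 0.0274 0.2874] q [-1.   -0.33  0.59  2.33  0.52  0.71 -2.27] F [ 0.1 -0.7 -0.2]
ang [-1.42  0.75  0.  ] shift cm [0.17 0.84 5.  ]
wrist handle pred base,top [327.2 181. ] [327.6 193.6] seen [321 177  15  33 422] [327.9 193.4]
   plate pred [408.6 160.6] dark mean 412.0508002783577 157.69171885873348 1437
plate at [ 0.5461 -0.0586  0.177 ]
top handle pred base,top [303.4 194.8] [302. 204.] seen [305 194   1   1   1] [305. 194.]
   plate pred [337.2 187.8] dark mean 336.1229946524064 181.5133689839572 187
scene handle pred base,top [312.6 185. ] [304.2 169.3] seen [299 170  11   8  18] [304.  172.3]
   plate pred [335.9 175.1] dark mean 334.6935817805383 173.00828157349898 483
```

Run:
```python
from g import *
c=load("wM");n=R.from_euler("zy",[np.radians(.7),-np.radians(27)]).apply([0,0,1]);h=np.array([.534,.0203,.130]);t=np.array([n[2],0,-n[0]])
for e in(0,.005,.01,.02):
    g=h+n*e;print(e,"far-base",wproj(c,g+n*.004+t*.0081).round(1),"near-top",wproj(c,g+n*.057-t*.0081).round(1),"width",(wproj(c,g+n*.057-[0,.007,0])-wproj(c,g+n*.057+[0,.007,0]))[0].round(1))
hsv=cv2.cvtColor(c["img"],cv2.COLOR_RGB2HSV)
for v in range(172,214,2): print(v,hsv[v,327].tolist(),end="|")
from station import bot
# spindle end check: scene image diff before/after near square & bystanders
a=load("top0")["img"].astype(int);b=bot.read_camera("top")["img"].astype(int)
for nm,(x,y) in dict(ring=(210,166),vee=(208,188),white=(232,221),dial=(312,240)).items(): print(nm,abs(a-b)[y-12:y+12,x-14:x+14].mean().round(1))
```

```text
0 far-base [327.5 173.4] near-top [327.4 202.5] width 16.0
0.005 far-base [327.5 174.3] near-top [327.4 204.1] width 16.3
0.01 far-base [327.5 175.2] near-top [327.4 205.8] width 16.6
0.02 far-base [327.6 177.2] near-top [327.5 209.3] width 17.2
172 [56, 16, 223]|174 [45, 20, 207]|176 [55, 65, 184]|178 [66, 191, 144]|180 [65, 173, 150]|182 [65, 169, 148]|184 [65, 170, 150]|186 [65, 175, 143]|188 [64, 167, 147]|190 [64, 172, 147]|192 [65, 171, 146]|194 [65, 172, 165]|196 [65, 169, 199]|198 [64, 168, 209]|200 [65, 167, 211]|202 [65, 172, 211]|204 [66, 166, 213]|206 [65, 169, 213]|208 [65, 172, 212]|210 [74, 36, 214]|212 [41, 41, 100]|ring 0.9
vee 1.2
white 1.0
dial 63.3
```

Run:
```python
from g import *
c=load("wM");n=R.from_euler("zy",[np.radians(.7),-np.radians(27)]).apply([0,0,1]);h=np.array([.534,.0203,.130]);t=np.array([n[2],0,-n[0]])
g=cv2.cvtColor(c["img"],cv2.COLOR_RGB2GRAY).astype(int)
for y in(-.0125,.0125):
    Y=np.array([0,y,0]);pts=[wproj(c,h+Y+t*.017),wproj(c,h+Y-t*.017),wproj(c,h+Y+t*.017-n*.034)];print("pred far,near,back",np.round(pts,1).tolist())
    u=int(round(pts[0][0]));print(u,list(zip(range(148,214,2),g[148:214:2,u-1:u+2].mean(1).round().astype(int).tolist())))
for v in(200,206): print(v,g[v,312:344].tolist())
s=cv2.cvtColor(c["img"],cv2.COLOR_RGB2HSV)
print([ (v,s[v,316:342,1].tolist()) for v in (173,175,177)])
```

```text
pred far,near,back [[339.7, 164.6], [338.5, 196.2], [338.3, 160.0]]
340 [(148, 35), (150, 35), (152, 30), (154, 31), (156, 30), (158, 28), (160, 103), (162, 148), (164, 162), (166, 221), (168, 219), (170, 219), (172, 220), (174, 213), (176, 213), (178, 219), (180, 219), (182, 219), (184, 213), (186, 205), (188, 210), (190, 216), (192, 202), (194, 195), (196, 181), (198, 212), (200, 226), (202, 226), (204, 224), (206, 228), (208, 220), (210, 230), (212, 128)]
pred far,near,back [[315.7, 164.0], [315.0, 195.5], [316.6, 159.4]]
316 [(148, 36), (150, 35), (152, 32), (154, 33), (156, 29), (158, 26), (160, 156), (162, 167), (164, 171), (166, 218), (168, 218), (170, 220), (172, 215), (174, 217), (176, 219), (178, 216), (180, 219), (182, 219), (184, 217), (186, 219), (188, 220), (190, 213), (192, 215), (194, 221), (196, 176), (198, 215), (200, 225), (202, 227), (204, 224), (206, 230), (208, 222), (210, 230), (212, 90)]
200 [222, 223, 226, 225, 224, 227, 225, 231, 174, 99, 127, 159, 157, 158, 156, 157, 157, 157, 155, 154, 154, 155, 155, 117, 176, 213, 227, 225, 226, 227, 227, 224]
206 [229, 229, 229, 230, 231, 229, 231, 232, 197, 151, 159, 156, 154, 151, 159, 158, 156, 156, 157, 154, 157, 154, 144, 135, 213, 233, 231, 229, 230, 226, 227, 229]
[(173, [17, 15, 15, 16, 17, 16, 15, 13, 14, 15, 13, 17, 16, 15, 14, 14, 15, 14, 16, 13, 15, 15, 16, 13, 14, 15]), (175, [15, 17, 16, 16, 14, 14, 16, 16, 20, 22, 37, 36, 27, 42, 31, 18, 18, 16, 16, 17, 14, 14, 15, 16, 14, 10]), (177, [15, 14, 14, 15, 15, 15, 19, 19, 34, 43, 64, 124, 151, 83, 46, 33, 26, 18, 17, 17, 13, 15, 15, 13, 17, 11])]
```

The flat's edges fall where predicted, but the handle's top face sits about 8 px nearer the robot than it should, so the plug may be tilted or not fully home. I triangulate its top from two more views.

Request:
move_arm --commands "0.45 0.5 0.8 0 0 -6.5 0;0.45 0.5 0 0 0 -6.5 0;0.45 0.5 0 0 0 -6.5 0;0.45 0.5 0 0 0 -6.5 0;0.45 0 0 0 0 0 0;0.45 0 0 0 0 0 0"

```text
t: 21.05
eef_pos: [0.47, 0.019, 0.2898]
tool_rot: [0.001, 1.0, 0.014, 0.012]
contact_force: [-0.6, -0.7, 0.5]
gripper_width: 0.446
```

```bash
cat > top.py <<'E'
from g import *
n=R.from_euler("zy",[np.radians(.7),-np.radians(27)]).apply([0,0,1]);h=np.array([.534,.0203,.130])
def topc(c):
    hsv=cv2.cvtColor(c["img"],cv2.COLOR_RGB2HSV);p=wproj(c,h+n*.04).astype(int)
    m=cv2.inRange(hsv,(56,130,60),(72,255,255));w=np.zeros_like(m);w[max(p[1]-45,0):p[1]+45,max(p[0]-25,0):p[0]+25]=1;m*=w
    k,lab,st,ce=cv2.connectedComponentsWithStats(m);i=1+np.argmax(st[1:,4]);V=hsv[...,2][lab==i]
    th,_=cv2.threshold(V.reshape(-1,1),0,255,cv2.THRESH_OTSU)
    ys,xs=np.nonzero((lab==i)&(hsv[...,2]>th));print("all",st[i],"th",th,"top",xs.min(),xs.max(),ys.min(),ys.max(),len(xs),"c",xs.mean(),ys.mean(),"pred",wproj(c,h+n*.057).round(1))
    M=wT(c)[:3,3];print("cam",M.round(3));return (np.median(xs),(ys.min()+ys.max())/2)
E
python3 - <<'E'
from top import *
goal(.127);topc(snap("wN"));topc(load("wM"))
E
```

```text
21.05 [0.47   0.019  0.2898] q [-1.23  0.05  1.12  2.02 -0.05  1.08 -1.63] F [-0.6 -0.7  0.5]
ang [-0.62 24.74 -0.  ] shift cm [ 0.52 -0.12  4.68]
all [308 125  18  48 715] th 155.0 top 308 324 125 172 675 c 316.36148148148146 148.70222222222222 pred [315.4 157.4]
cam [0.532 0.02  0.434]
all [321 177  15  33 416] th 179.0 top 322 335 194 209 157 c 328.36942675159236 201.61146496815286 pred [327.6 193.6]
cam [0.449 0.024 0.445]
```

Request:
move_arm --commands "0.45 3 0 0 0 0 0;0.45 3 0 0 0 0 0;0.45 3 0 0 0 0 0;0.45 0 0 0 0 0 0;0.45 0 0 0 0 0 0"

```text
t: 21.52
eef_pos: [0.5588, 0.0201, 0.2941]
tool_rot: [-0.005, 1.0, 0.013, 0.014]
contact_force: [-0.3, 0.1, 0.1]
gripper_width: 0.453
```

Run:
```python
from top import *
goal(.127)
cs=[load("wM"),load("wN"),snap("wO")];P=[topc(c) for c in cs]
for S in([0,1],[1,2],[0,2],[0,1,2]):
    X=tri([wray(cs[i],*P[i]) for i in S]);v=X-h;print(S,X.round(4),"len",np.linalg.norm(v).round(4),"along n",(v@n).round(4),"lean deg",np.degrees(np.arctan2(-v[0],v[2])).round(1))
```

```text
21.5167 [0.5588 0.0201 0.2941] q [-0.98  0.34  1.07  1.83 -0.34  1.14 -1.34] F [-0.3  0.1  0.1]
ang [-1.17 24.61 -0.  ] shift cm [-8.37 -0.18  4.87]
all [321 177  15  33 416] th 179.0 top 322 335 194 209 157 c 328.36942675159236 201.61146496815286 pred [327.6 193.6]
cam [0.449 0.024 0.445]
all [308 125  18  48 715] th 155.0 top 308 324 125 172 675 c 316.36148148148146 148.70222222222222 pred [315.4 157.4]
cam [0.532 0.02  0.434]
all [309 215  16  51 701] th 155.0 top 310 323 215 265 659 c 316.70864946889225 240.24279210925644 pred [315.6 256.2]
cam [0.621 0.019 0.439]
[0, 1] [0.5118 0.0195 0.127 ] len 0.0224 along n 0.0074 lean deg 97.7
[1, 2] [0.5137 0.0197 0.1536] len 0.0311 along n 0.0302 lean deg 40.8
[0, 2] [0.509  0.0193 0.1412] len 0.0274 along n 0.0213 lean deg 65.9
[0, 1, 2] [0.5104 0.0195 0.1414] len 0.0262 along n 0.0209 lean deg 64.4
```

Run:
```python
from top import *
cs=[load(k) for k in("wM","wN","wO")]
B=[(328,176.7),(316.3,124.7),(316.5,214.7)];T=[(328.3,209.5),(316.3,172.5),(316.5,265.5)]
t=np.array([n[2],0,-n[0]])
for S in([0,1],[1,2],[0,2],[0,1,2]):
    b=tri([wray(cs[i],*B[i]) for i in S]);a=tri([wray(cs[i],*T[i]) for i in S]);d=a-b
    print(S,"base far",b.round(4),"top near",a.round(4),"dist",np.linalg.norm(d).round(4),"lean",np.degrees(np.arctan2(-d[0],d[2])).round(1)-17)
print("pred base",h+n*.004+t*.0081,"pred top",h+n*.057-t*.0081)
for c,b,a in zip(cs,B,T): print(b,wproj(c,h+n*.004+t*.0081).round(1),a,wproj(c,h+n*.057-t*.0081).round(1))
# flat far edge check in N,O
for c in cs[1:]:
    g=cv2.cvtColor(c["img"],cv2.COLOR_RGB2GRAY).astype(int);q=wproj(c,h+t*.017+[0,.0125,0]);q2=wproj(c,h-t*.017+[0,.0125,0]);u=int(q[0]);v=int(q[1]);print("edges pred",q.round(1),q2.round(1),list(zip(range(v-10,v+50,2),g[v-10:v+50:2,u].tolist())))
```

```text
[0, 1] base far [0.5354 0.02   0.1389] top near [0.4949 0.0192 0.1759] dist 0.0548 lean 30.6
[1, 2] base far [0.5354 0.0205 0.1393] top near [0.4942 0.0192 0.171 ] dist 0.052 lean 35.4
[0, 2] base far [0.5353 0.0202 0.1391] top near [0.4953 0.0192 0.1734] dist 0.0527 lean 32.3
[0, 1, 2] base far [0.5354 0.0202 0.1391] top near [0.4951 0.0192 0.1735] dist 0.053 lean 32.5
pred base [0.53940119 0.0203     0.13724135] pred top [0.50090539 0.0203     0.17711005]
(328, 176.7) [327.5 173.4] (328.3, 209.5) [327.4 202.5]
(316.3, 124.7) [316.5 120.5] (316.3, 172.5) [315.1 165.6]
(316.5, 214.7) [317.  210.3] (316.5, 265.5) [315.4 261.7]
edges pred [303.5 110.1] [303.4 141. ] [(100, 207), (102, 204), (104, 202), (106, 201), (108, 203), (110, 204), (112, 233), (114, 233), (116, 231), (118, 231), (120, 229), (122, 234), (124, 231), (126, 231), (128, 234), (130, 233), (132, 233), (134, 235), (136, 230), (138, 229), (140, 236), (142, 184), (144, 166), (146, 138), (148, 27), (150, 40), (152, 29), (154, 33), (156, 36), (158, 35)]
edges pred [304.7 200.7] [305.  224.8] [(190, 200), (192, 201), (194, 199), (196, 198), (198, 198), (200, 195), (202, 221), (204, 225), (206, 229), (208, 229), (210, 229), (212, 227), (214, 231), (216, 233), (218, 233), (220, 235), (222, 228), (224, 238), (226, 76), (228, 37), (230, 40), (232, 38), (234, 40), (236, 38), (238, 42), (240, 38), (242, 35), (244, 32), (246, 38), (248, 42)]
```

Numbers so far: the flat's edges agree within 1 px. The handle leans about 31-32° against the hole's 27-28°, which fits the pin's play in the bore, and the depth shows home to within about 3 mm. To be sure, I press lightly on the handle's end with closed fingers, which also gauges its depth by contact.

Request:
move_arm --commands "0 -3 0 0 0 0 0;0 -3 0 0 0 0 0;0 -3 0 0 0 0 0;0 0 0 0 0 6.2 0;0 0 0 0 0 6.2 0;0 0 0 0 0 6.2 0;0 0 0 0 0 6.2 0;0 0 0 0 0 0 0;0 0 0 0 0 0 0"

```text
t: 22.32
eef_pos: [0.4652, 0.0153, 0.29]
tool_rot: [-0.005, 0.981, 0.013, 0.193]
contact_force: [0.9, 0.6, -0.6]
gripper_width: 0.001
```

Run:
```python
from g import *
goal(.085,al=28)
```

```text
22.3167 [0.4652 0.0153 0.29  ] q [-1.13 -0.32  0.75  2.26  0.48  0.79 -2.19] F [ 0.9  0.6 -0.6]
ang [-0.92  5.66 -0.  ] shift cm [-0.55 -0.38  8.96]
```

Request:
move_arm --commands "0 0 0 1.5 0 2.8 0;0 -0.4 -0.2 1.5 0 2.8 0;0 -0.4 -0.2 1.5 -0.9 0 0;0 -0.4 0 1.5 0 0 0;0 0 0 1.5 0 0 0;0 0 0 0 0 0 0;0 0 0 0 0 0 0"

```text
t: 22.9
eef_pos: [0.4905, 0.0201, 0.2182]
tool_rot: [0.006, 0.97, 0.01, 0.241]
contact_force: [-0.2, 0.2, 0.2]
gripper_width: 0.002
```

Run:
```python
from g import *
goal(.085,al=28)
```

```text
22.9 [0.4905 0.0201 0.2182] q [-1.12 -0.12  0.84  2.38  0.55  0.42 -2.27] F [-0.2  0.2  0.2]
ang [0.33 0.1  0.  ] shift cm [-0.3  -0.04  1.33]
```

Request:
move_arm --commands "0 -0.6 0 0.5 0 0 0;0 0 0 0.8 0 0 0;0 0 0 0.6 0 0 0;0 0 0 0.6 0 0 0;0 0 0 0.5 0 0 0;0 0 0 0 0 0 0"

```text
t: 23.4
eef_pos: [0.4995, 0.0204, 0.1893]
tool_rot: [0.005, 0.97, 0.011, 0.242]
contact_force: [0.5, 0.8, -0.2]
gripper_width: 0.002
```

Run:
```python
from g import *
goal(.057,al=28)
```

```text
23.4 [0.4995 0.0204 0.1893] q [-1.15  0.01  0.95  2.4   0.36  0.27 -2.07] F [ 0.5  0.8 -0.2]
ang [ 0.21  0.03 -0.  ] shift cm [0.27 0.01 1.15]
```

Request:
move_arm --commands "0 0 0 0.2 0 0 0;0 0 0 0.2 0 0 0;0 0 0 0.2 0 0 0;0 0 0 0 0 0 0"

```text
t: 23.73
eef_pos: [0.502, 0.0204, 0.1842]
tool_rot: [0.004, 0.97, 0.011, 0.242]
contact_force: [-0.9, 0.5, -0.4]
gripper_width: -0.0
```

Request:
move_arm --commands "0 0 0 0.15 0 0 0;0 0 0 0.15 0 0 0;0 0 0 0 0 0 0"

```text
t: 23.98
eef_pos: [0.5032, 0.0202, 0.1809]
tool_rot: [0.004, 0.97, 0.011, 0.242]
contact_force: [-0.8, 0.7, 0.2]
gripper_width: -0.001
```

Run:
```python
from g import *
goal(.057,al=28)
```

```text
23.9833 [0.5032 0.0202 0.1809] q [-1.11  0.05  0.93  2.4   0.22  0.23 -1.94] F [-0.8  0.7  0.2]
ang [ 0.2   0.03 -0.  ] shift cm [ 0.33 -0.    0.24]
```

Request:
move_arm --commands "0 0 0 0.1 0 0 0;0 0 0 0 0 0 0"

```text
t: 24.15
eef_pos: [0.5036, 0.02, 0.1798]
tool_rot: [0.005, 0.97, 0.011, 0.242]
contact_force: [1.2, 0.8, -0.7]
gripper_width: 0.001
```

Request:
move_arm --commands "0 0 0 0.1 0 0 0;0 0 0 0 0 0 0"

```text
t: 24.32
eef_pos: [0.5045, 0.0201, 0.1792]
tool_rot: [0.005, 0.97, 0.011, 0.242]
contact_force: [-2.2, -0.3, 5.2]
gripper_width: -0.003
```

Contact comes at 57.4 mm from the flat with 5.6 N, so the plug is home (57 mm expected). I withdraw.

Request:
move_arm --commands "0 0 0 -1 0 0 0;0 0 0 -2 0 0 0;0 0 0 -2.5 0 0 0;0 0 0 -2.5 0 0 0;0 0 0 0 0 0 0;0 0 0 0 0 -5 0;0 0 0 0 0 -5 0;0 0 0 0 0 -5 0;0 0 0 -2 0 0 0;0 0 0 0 0 0 0;0 0 0 0 0 0 0"

```text
t: 25.23
eef_pos: [0.4642, 0.0224, 0.2638]
tool_rot: [0.005, 0.994, 0.012, 0.111]
contact_force: [-0.1, -0.2, -0.2]
gripper_width: 0.005
```

Run:
```python
from top import *
from station import bot
goal(.127);c=snap("wP");topc(c)
hsv=cv2.cvtColor(c["img"],cv2.COLOR_RGB2HSV)
q=wproj(c,np.array([.543,-.055,.177]));print("plate pred",q);x,y=q.astype(int)
v=hsv[max(y-22,0):y+22,x-22:x+22,2]<75;k,l,st,ce=cv2.connectedComponentsWithStats(v.astype(np.uint8));i=1+np.argmax(st[1:,4])
print(st[i],ce[i]+(x-22,max(y-22,0)))
t=bot.read_camera("top")["img"].astype(int);a=load("top0")["img"].astype(int)
for nm,(x,y) in dict(ring=(210,166),vee=(208,188),white=(232,221),disc=(312,245)).items(): print(nm,abs(a-t)[y-10:y+10,x-12:x+12].mean().round(1))
```

```text
25.2333 [0.4642 0.0224 0.2638] q [-1.37 -0.22  1.05  2.19  0.35  0.87 -2.06] F [-0.1 -0.2 -0.2]
ang [ 0.03 14.06 -0.  ] shift cm [0.72 0.22 2.28]
all [310 147  19  46 695] th 195.0 top 312 328 175 191 200 c 319.435 182.925 pred [318.6 174.9]
cam [0.497 0.024 0.418]
plate pred [412.16268062 135.41985799]
[  5   0  39  44 923] [411.30985915 130.10400867]
ring 0.9
vee 1.1
white 0.8
disc 67.4
```

Run:
```python
from top import *
cs=[load(k) for k in("wM","wP")];X=tri([wray(cs[0],328.3,201.8),wray(cs[1],319.6,183.)])
print(X,"along n",(X-h)@n)
t=np.array([n[2],0,-n[0]])
for al in(26,27,28,29):
    nn=np.array([-np.sin(np.radians(al)),0,np.cos(np.radians(al))]);tt=np.array([nn[2],0,-nn[0]]);hh=np.array([.542,.0203,.115])+.017*nn
    # each view: offset of top along t assuming height .0565
    o=[]
    for c,p in zip(cs,((328.3,201.8),(319.6,183.))):
        O,d=wray(c,*p);s=((hh+nn*.0565-O)@nn)/(d@nn);o.append(((O+s*d-hh)@tt*1000).round(1))
    print(al,"top offset mm",o)
```

```text
[0.50203701 0.01936879 0.174872  ] along n 0.05449213764886534
26 top offset mm [np.float64(-9.1), np.float64(-8.7)]
27 top offset mm [np.float64(-7.9), np.float64(-7.5)]
28 top offset mm [np.float64(-6.6), np.float64(-6.2)]
29 top offset mm [np.float64(-5.4), np.float64(-5.0)]
```

```bash
python3 -c "
from station import bot
print(bot.get_obs()['contact_force']);print(bot.hand_in())"
```

```text
[-0.60238278  0.21130749  0.55682483]
the job is handed in; nothing more can be done
None
```

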